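Free the tea flask from its dock and lay it in the display cradle

ROBOT

A 7-joint arm with a two-finger parallel gripper is mounted at the origin on the work surface. World frame = base frame: x ahead of the robot, y to its left, z up, the work surface at z = 0. Lengths are in mm, angles in rad, forces in N, time in s.
With the tool pointing down it reaches from about 400 to 875 mm from the base axis. Payload 4.4 kg.
Tool frame: the origin (TCP) lies at the very end of the fingers, on their centre line; the grasp point (between the pads) lies 19 mm behind it; z points along the fingers, y is the direction in which the jaws open and shut (so a half turn about z gives the same grasp; the last joint's range is limited). The gripper opens to 85 mm and grips with 20 to 120 N. Pads are 22 mm wide; open, the fingers measure 114 mm over their backs; the gripper's body (76 mm by 85 mm) begins 54 mm behind the grasp point. The pads swing forward as they close: fully open they stand 13 mm farther back than shut.
Start: joints at [-1.336, 0.628, 0.038, 1.517, -0.027, 0.996, -0.02], TCP at [192.561, 620.837, 231.313] pointing down, gripper open.
Joint ranges: [-3.06, 3.06], [-0.37, 2.12], [-1.25, 1.32], [0.18, 2.47], [-1.1, 4.24], [0.23, 1.98], [-2.94, 2.94]. Speed limits (rad/s): [2.57, 2.57, 3.14, 3.14, 3.14, 3.14, 3.14].

INTERFACE

Orientations are given as [roll, pitch, yaw] about the fixed x, y, z axes, in that order (R = Rz(yaw) Ry(pitch) Rx(roll)).
In Python, from cell import ctrl gives the robot as it stands.
- The arm moves only by the shell command python3 -m crank 'ROWS' [OPENING]. ROWS is JSON, a list that holds one entry, the list of rows, each a list of 6 numbers: the shift along the tool's x, y, z in units of 30 mm (1.0 is 30 mm), then the turn, a rotation vector about the tool's x, y, z in units of 6 degrees (1.0 is 6 degrees). In form: [[[tx, ty, tz, rx, ry, rz], ...]]. A call has 1 to 12 rows; each row shifts and turns the pose as measured when the row begins, along the tool's axes as they then stand; what a row does not reach is not made up. A row lasts 1/12 s, in which the tool goes at most 41.7 mm and 7.16 degrees, less where a joint would pass 70% of its speed; a pose out of reach is approached as far as the arm can. A call is refused whole if a number of a shift passes 1 or a number of a turn 1, either way. A call with a gripper value outside its range is refused whole. OPENING is the gripper command: -1 is fully open, 1 is shut, values between are in proportion, set as the call begins (- or left out, the last holds). The fingers move at their own pace and stop on an object; the grip force is fixed at half the most. Time passes only in rows, so rows that do not move let the fingers close. It gives the time, the measured TCP pose, the force and the opening at its end, in the units of the state.
- ctrl.read_state(): the state, without advancing time (a new reading comes with each control period).
- ctrl.get_image(name): name is "scene" or "top" or "wrist"; returns a dict with "color" (420x560x3 uint8, red, green, blue), "depth" (420x560 float32, mm along the optical axis (not along the pixel's ray), 0 where there is no reading), "camera_matrix" (3x3 intrinsics, pixels), "R" (3x3) and "t" (3): a world point X has camera coordinates R X + t. Camera axes: x right, y down, z forward; pixel columns grow to the right and rows downward; lengths in mm; the calibration is good to about 2 mm. A picture is of the moment at which its call begins.
- ctrl.finish_job(): hands the job in, once; it reports no verdict.
Trained networks look in a picture, given as the dict that the camera call returned (one of the last four; its "shot" number tells which), for a name from the list of things; names that differ only in an ending like _2 or _b are one class to them, and where a whole thing is asked for, a point or a joint stands for the part that bears it (a point fixed in the world has none). Each returns a list of dicts, best first, with "conf" (0 to 1); they miss things now and then, are a little off and sometimes report something else, mostly with a low value. They report only what shows in the picture. A call takes as long as a camera call. They do not tell look-alikes from the thing itself.
- ctrl.search_frame(query, picture): "extent" ([centre column, centre row, width, height] in pixels, round what is visible of it).
The state is a dict: "clock": time; "qpos": joint angles; "qd": joint speeds; "tau": joint torques, N m; "eef_pos": TCP position; "tool_rot": TCP orientation; "force": force on the tool from outside, world axes, zero at the start; "torque": the same for the moment, N m; "width": finger opening in mm.
Only numpy, scipy, OpenCV 4.12 (cv2) and the standard library are available. Lean on these libraries where they do the work, as an engineer would, in place of code of your own. Each camera call takes 0.05 s, during which the arm holds its last target. There are 200 camera calls.

TASK

Pinch the two opposed buttons on the neck of the slim steel tea flask to free its catches, draw it straight up out of its dock without forcing it, and lay it on its side in the sloping wooden cradle: foot down the slope against the stop, cap at the upper, open end. Set it down rather than drop it, let go, and leave the other goods where they are.

Things in the scene. Friction and masses are not known exactly. Their poses are not given: they have to be found in the camera images.
- flask_mid (a point): centre, half-way up, of a slim loose steel tea flask, 150 mm tall, about 0.2 kg, standing locked in a wooden dock. Its z axis runs from foot to cap along its axis; its x axis points through its two buttons. Body 44 mm in diameter from the foot up to 97 mm, then a 34 mm neck up to 140 mm, then a black cap 38 mm in diameter up to 150 mm
- flask_pinch (a point): point on the flask's axis midway between its two spring buttons, 124 mm above the foot, 26 mm below the top; same axes. The flat black buttons stand out of the neck on opposite sides (flask's +x and -x); each face is 22 mm wide and 24 mm tall; the faces are 56 mm apart when free, 42 mm when both are fully pressed
- flask_foot (a point): centre of the underside of the flask; same axes
- button_a (a joint): travel (m) of the button on the flask's +x side: 0 free, 0.007 fully in towards the axis. Its spring takes about 3 N to start and 7 N fully in, and pushes it out again on letting go
- button_b (a joint): the same for the button on the flask's -x side. Each button carries a catch tooth, 66 to 77 mm above the foot, standing 6 mm out of the body; it sits under the dock's frame and blocks lifting until the button is about 5 mm in
- dock: fixed wooden dock. Origin at the centre of its underside, z up. Base 100 x 100 x 10 mm, on which the flask's foot stands inside a low rim; two posts on its y axis carry the frame round the flask. The flask's buttons face along the dock's x axis, to within a few degrees
- dock_frame (a point): centre of the square 48 mm opening of the dock's frame, level with the frame's top, 98 mm above the table; axes as the dock. Frame 72 mm (x) by 84 mm (y), 8 mm thick. The flask must rise about 90 mm straight up before its foot clears it
- bed: fixed wooden cradle for a flask on its side, sloping up 20 degrees from foot end to open head end. Origin on the axis the lying flask takes, at the face of the stop plate at the low end, 56 mm above the table; x runs up the slope along that axis (the lying flask's z, foot to cap, lies along this x); y is level, across; z is square to the slope, upwards
- saddle (a point): point on the same axis above the upper saddle, 88 mm up from the stop; axes as the bed. The flask's body rests in two V saddles 22 and 88 mm from the stop, each 14 mm long, arms ending about 9 mm below the axis. Neck, buttons and cap stand free beyond the upper saddle. Cradle base on the table 150 x 64 x 6 mm
- cup: bystander, loose: plain white tea cup, 64 mm wide, 45 mm tall. Origin at the centre of its underside
- tea_box: bystander, loose: dark square tea box, 62 x 62 x 52 mm tall. Origin at the centre of its underside
- canister_a: bystander, loose: red paper canister with a lid, 74 mm wide, 88 mm tall. Origin at the centre of its underside
- canister_b: bystander, loose: red paper canister with a lid, 74 mm wide, 88 mm tall. Origin at the centre of its underside
- caddy: bystander, loose: small plain steel caddy with no buttons, 49 mm wide, 85 mm tall. Origin at the centre of its underside
- scoop: bystander, loose: wooden tea spoon, 160 mm long, lying flat. Origin at the centre of its underside
- basket_lid: bystander, loose: round woven basket lid, 110 mm wide, 20 mm tall, lying flat. Origin at the centre of its underside
There are look-alikes about, which are no part of the job. What is shaped like the dock but green is not meant. Leave any orange look-alike of the part that bears flask_mid alone.

How it is judged (in metres and radians):
On the way, in this order (a step that is already met when the one before it is completed fails the run):
1. both buttons are pinched in while the flask still stands in its dock (value of joint each of button_a, button_b above 0.0045 m and z of flask_foot in the frame of dock below 0.016 m), for 0.05 s.
2. the flask is lifted clear of the dock, its foot above the frame (z of flask_foot in the frame of dock above 0.098 m), for 0.05 s.
At the end, for the whole second after the job is handed in: The flask lies at rest in the cradle's saddles, its foot within 12 mm of the stop and its cap at the upper end, its axis within 7 mm sideways, 6 mm in height and 5 degrees of the cradle's axis, both buttons sprung out (x of flask_foot in the frame of bed between -0.004 and 0.012 m and y of flask_mid in the frame of bed between -0.007 and 0.007 m and z of flask_mid in the frame of bed between -0.006 and 0.007 m and angle between the z axis of flask_mid and the x axis of bed, either way round below 0.09 rad and x of flask_pinch in the frame of bed above 0.11 m and value of joint each of button_a, button_b below 0.0015 m and linear speed of flask below 0.02 m/s); the robot touches nothing.
It fails at once if the flask is wrenched against the dock (over 60 N) (contact force between flask and dock above 60 N).
It fails at once if the flask is dropped, thrown or knocked: it moves faster than 0.5 m/s while not held by the fingers (contact force between the fingers and flask below 0.1 N and linear speed of flask above 0.5 m/s).
It fails at once if one of the other goods is moved by more than 30 mm (distance of any of cup, tea_box, canister_a, canister_b, caddy, scoop, basket_lid from where it was at the start of the episode above 0.03 m).
It also fails if it takes over 45 s, if anything falls off the work surface, if the arm or the gripper's body presses on something with over 40 N, if the wrist force passes 120 N, or if a joint passes its speed limit or range.

## Working session

There is one attempt and no reset: what is moved stays moved. The work goes in short steps, Python scripts to look and compute and a shell command to move; the robot and the scene stay as the last step left them, time stands still between calls to the robot, and variables do not carry over. Pictures are saved under pics/ and viewed, about 8 in all and at most 12, crops included, and the job is handed in when it is done.

```bash
ls; mkdir -p pics
cat > h.py <<'E'
import numpy as np, cv2
from cell import ctrl
from scipy.spatial.transform import Rotation as Ro
def world(im,u,v,d=None):
    K=np.array(im["camera_matrix"]);R=np.array(im["R"]);t=np.array(im["t"])
    u=np.asarray(u,float);v=np.asarray(v,float)
    if d is None: d=im["depth"][v.astype(int),u.astype(int)]
    c=np.stack([(u-K[0,2])/K[0,0]*d,(v-K[1,2])/K[1,1]*d,d],-1)
    return (c-t)@R
def proj(im,X):
    K=np.array(im["camera_matrix"]);c=np.array(im["R"])@np.asarray(X,float)+np.array(im["t"]);p=K@c;return p[:2]/p[2]
def cloud(im):
    v,u=np.mgrid[0:420,0:560];P=world(im,u,v);P[im["depth"]==0]=np.nan;return P
def save(im,n,box=None,s=1):
    c=cv2.cvtColor(im["color"],cv2.COLOR_RGB2BGR)
    if box: c=c[box[1]:box[3],box[0]:box[2]]
    cv2.imwrite("pics/"+n,cv2.resize(c,None,fx=s,fy=s,interpolation=cv2.INTER_CUBIC))
E
python3 - <<'E'
from h import *
s=ctrl.read_state();print(s)
a=ctrl.get_image("scene");b=ctrl.get_image("top")
c=np.hstack([a["color"],b["color"]]);c=np.vstack([a["color"][:, :],b["color"]])
save({"color":c},"a.png",None,0.71)
save(a,"s.png",None,1.4);save(b,"t.png",None,1.4)
for n,im in(("scene",a),("top",b)):
  for q in["flask_mid","dock","bed","button_a"]:
    for r in ctrl.search_frame(q,im)[:4]:
      e=r["extent"];u,v=int(e[0]),int(e[1]);print(n,q,round(r["conf"],2),np.round(e),np.round(world(im,u,v)))
E
```

```text
pics
{'clock': 0.0, 'qpos': array([-1.33581662,  0.62934106,  0.03842504,  1.51838158, -0.02697297,
        0.99630617, -0.01998507]), 'qd': array([-1.85012518e-03, -9.50435475e-05,  5.63220287e-04,  9.26531622e-06,
       -5.55974934e-04, -5.82708395e-05, -1.97213717e-04]), 'tau': array([ 8.70397398e-04, -5.63399220e+01,  1.22652322e+00, -1.93441558e+01,
        1.10910862e-02,  1.07439252e-02,  4.32508642e-06]), 'eef_pos': array([192.35490954, 620.22109585, 230.38773462]), 'tool_rot': array([-3.13967446e+00,  3.81429573e-05,  2.84085600e+00]), 'force': array([-0.31451798,  0.82971186,  0.32765679]), 'torque': array([0.01486542, 0.00801578, 0.0624262 ]), 'width': 85.2729130323013}
scene flask_mid 0.56 [234. 175.  18.  51.] [ 507. -209.  101.]
scene flask_mid 0.55 [205. 196.  21.  54.] [ 623. -217.   96.]
scene dock 0.96 [235. 189.  44.  41.] [ 512. -204.   58.]
scene dock 0.7 [272. 167.  44.  49.] [ 321. -209.   24.]
scene bed 0.73 [355. 260.  48.  24.] [540. 212.  35.]
scene button_a 0.4 [203. 194.   8.  18.] [ 621. -230.   99.]
top flask_mid 0.65 [368. 235.  18.  23.] [ 490. -216.  159.]
top flask_mid 0.58 [369. 194.  25.  25.] [ 598. -224.  150.]
top dock 0.92 [360. 236.  41.  35.] [ 488. -206.  114.]
top dock 0.62 [350. 291.  44.  41.] [ 337. -192.   11.]
top dock 0.5 [350. 138.  26.  31.] [ 764. -183.   87.]
top dock 0.25 [122. 247.  40.  40.] [453. 456.  22.]
top bed 0.91 [201. 216.  39.  24.] [543. 230.  39.]
top button_a 0.62 [368. 223.   9.   1.] [ 520. -219.  143.]
top button_a 0.26 [203. 214.  44.  26.] [549. 225.  37.]
```

View pics/s.png

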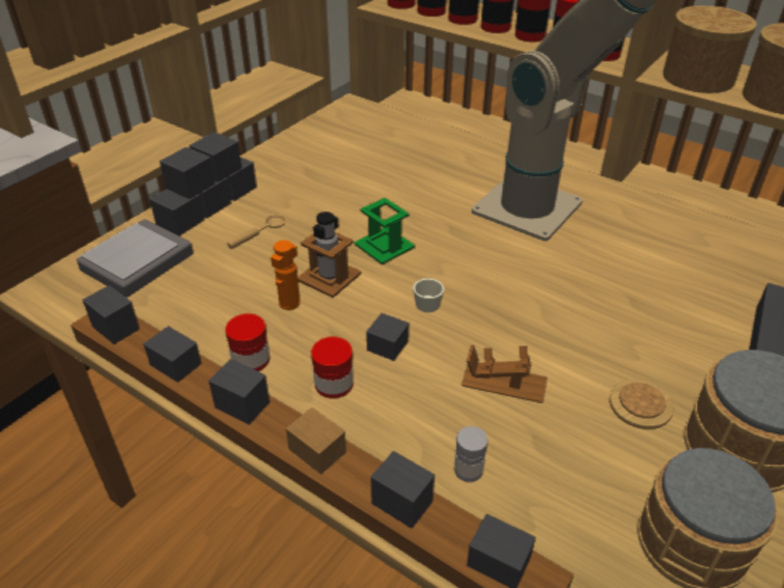

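View pics/t.png

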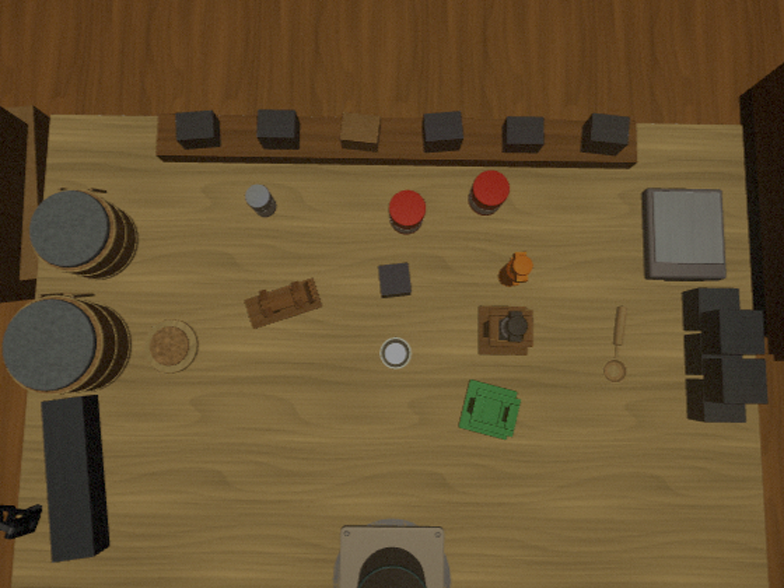

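The steel flask in the brown wooden dock (top 368,233; scene 233,172) fits. The orange one (top 371,190) and the green dock (top 350,291) are the look-alikes. Next I need the directions of the dock and bed from the depth data.

Run:
```python
from h import *
b=ctrl.get_image("top");a=ctrl.get_image("scene")
print("mm/px",1/ (b["camera_matrix"][0][0]/1500), "cam", -np.array(b["R"]).T@b["t"], -np.array(a["R"]).T@a["t"])
P=np.concatenate([cloud(b).reshape(-1,3),cloud(a).reshape(-1,3)])
def sel(c,r,z0,z1):
    m=(abs(P[:,:2]-c)<r).all(1)&(P[:,2]>z0)&(P[:,2]<z1);return P[m]
for z0,z1 in((3,12),(12,30),(30,60),(60,140)):
    Q=sel([540,222],[75,110],z0,z1)
    if len(Q)>3:
        (c,sz,an)=cv2.minAreaRect(Q[:,:2].astype(np.float32));print("bed",z0,len(Q),np.round(Q.mean(0)),np.round(c),np.round(sz),round(an,1),Q[:,2].max())
for z0,z1 in((3,14),(85,108),(108,170)):
    Q=sel([495,-208],[60,65],z0,z1)
    if len(Q)>3:
        (c,sz,an)=cv2.minAreaRect(Q[:,:2].astype(np.float32));print("dock",z0,len(Q),np.round(Q.mean(0)),np.round(c),np.round(sz),round(an,1),np.round(Q.max(0)))
save(a,"c.png",(320,225,400,295),5); save(a,"d.png",(185,135,305,225),5)
x=cv2.imread("pics/c.png");y=cv2.imread("pics/d.png");y=cv2.resize(y,(467,350));cv2.imwrite("pics/cd.png",cv2.resize(np.hstack([x,y]),None,fx=.92,fy=.92))
```

```text
mm/px 3.319900599001249 cam [ 419.31081594   10.09321918 1311.47985467] [1406.41982151  578.74014572  986.70901136]
bed 3 1553 [544. 237.   6.] [540. 222.] [220. 150.] 89.8 11.959504588314607
bed 12 192 [560. 208.  24.] [545. 241.] [ 49. 130.] 16.2 29.900792485518977
bed 30 944 [552. 218.  44.] [549. 219.] [ 56. 114.] 20.9 59.935569389660124
bed 60 196 [538. 251.  70.] [553. 217.] [ 55. 106.] 21.1 81.80473064440793
dock 3 834 [ 498. -204.    9.] [ 495. -208.] [119. 128.] 0.7 [ 555. -144.   14.]
dock 85 863 [ 496. -214.   97.] [ 493. -220.] [88. 79.] 89.0 [ 533. -175.  108.]
dock 108 629 [ 498. -216.  144.] [ 496. -219.] [41. 59.] 66.8 [ 525. -198.  165.]
```

View pics/cd.png

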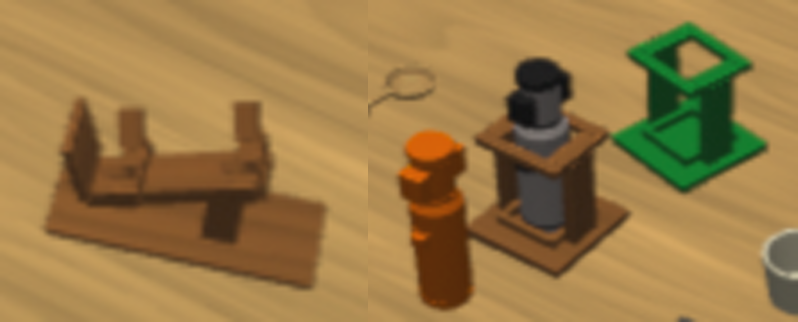

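Enlarged crop (`cd.png`): the left half shows the cradle, with its stop plate at the −y end and its open head toward +y. The right half shows the steel flask in the brown dock, with its black buttons along ±x. The orange flask and the green dock stand beside it. Next come the clearance heights and the move.

```bash
cat >> h.py <<'E'
def togo(p,R):
    """remaining shift (30 mm units) and turn (6 deg units) in current tool axes"""
    s=ctrl.read_state();C=Ro.from_euler('xyz',s["tool_rot"])
    return np.round(C.inv().apply(np.array(p)-s["eef_pos"])/30,2),np.round(np.degrees((C.inv()*R).as_rotvec())/6,2)
def down(yaw,tilt=0):  # tool down, yaw deg, tilt about tool y (deg)
    return Ro.from_euler('xyz',[180,0,yaw],degrees=True)*Ro.from_euler('y',tilt,degrees=True)
E
python3 - <<'E'
from h import *
P=cloud(ctrl.get_image("top")).reshape(-1,3)
for x0 in range(100,700,100): print(x0,[int(np.nanmax(P[(P[:,0]//100*100==x0)&(P[:,1]//100*100==y0)][:,2],initial=0)) for y0 in range(-300,800,100)])
print(togo([470,230,380],down(114)))
E
python3 -m crank '[[[0,0,-1,0,0,0],[0,0,-1,0,0,0],[0,0,-1,0,0,0],[0,0,-1,0,0,0],[0,0,-1,0,0,0]]]' -1
```

```text
100 [7, 8, 19, 13, 6, 8, 7, 7, 351, 75, 9]
200 [101, 98, 11, 7, 7, 7, 8, 8, 327, 78, 8]
300 [103, 103, 9, 7, 7, 7, 7, 8, 163, 163, 140]
400 [164, 104, 50, 51, 7, 9, 9, 26, 163, 164, 161]
500 [164, 101, 59, 58, 63, 83, 11, 16, 162, 163, 140]
600 [155, 7, 91, 60, 8, 8, 7, 7, 144, 143, 7]
(array([-12.69,  -9.7 ,  -4.96]), array([ 0.  , -0.  ,  8.13]))
clock: 1.07
eef_pos: [191.2, 616.5, 378.1]
tool_rot: [-3.122, 0.001, 2.841]
force: [0.4, 1.2, 0.2]
width: 85.2
```

```bash
python3 -m crank '[[[-0.9,-0.7,0,0,0,1],[-0.95,-0.6,0,0,0,1],[-1,-0.5,0,0,0,1],[-1,-0.4,0,0,0,1],[-1,-0.3,0,0,0,1],[-1,-0.2,0,0,0,1],[-1,-0.1,0,0,0,1],[-1,0,0,0,0,1]]]'; python3 -c "
from h import *
print(togo([470,230,380],down(114)))"
```

```text
clock: 1.73
eef_pos: [328.0, 402.8, 387.6]
tool_rot: [-3.141, -0.007, 1.98]
force: [-0.2, 0.1, -0.4]
width: 85.4
(array([-7.17,  2.05,  0.2 ]), array([-0.  , -0.07, -0.09]))
```

```bash
python3 -m crank '[[[-1,0.3,0,0,0,0],[-1,0.3,0,0,0,0],[-1,0.3,0,0,0,0],[-1,0.3,0,0,0,0],[-1,0.3,0,0,0,0],[-1,0.3,0,0,0,0],[-1,0.3,0,0,0,0],[0,0,0,0,0,0]]]'
python3 - <<'E'
from h import *
print(ctrl.read_state()["eef_pos"])
w=ctrl.get_image("wrist");save(w,"w1.png",None,1.2)
K=np.array(w["camera_matrix"]);print(K[0,0],-np.array(w["R"]).T@w["t"],np.array(w["R"])[2])
print([ (round(r["conf"],2),np.round(r["extent"])) for r in ctrl.search_frame("bed",w)])
np.save("w1.npy",w,allow_pickle=True)
E
```

```text
clock: 2.4
eef_pos: [476.4, 218.4, 388.6]
tool_rot: [3.137, -0.006, 1.968]
force: [0.9, -0.3, -0.6]
width: 85.4
[476.41078796 218.38324451 388.57958352]
347.93147151231824 [449.5665763  283.50588912 530.99880656] [ 0.1108263  -0.25261644 -0.96119845]
[(0.78, array([331., 180.,  50.,  84.])), (0.25, array([184., 381.,   3.,  15.]))]
```

View pics/w1.png

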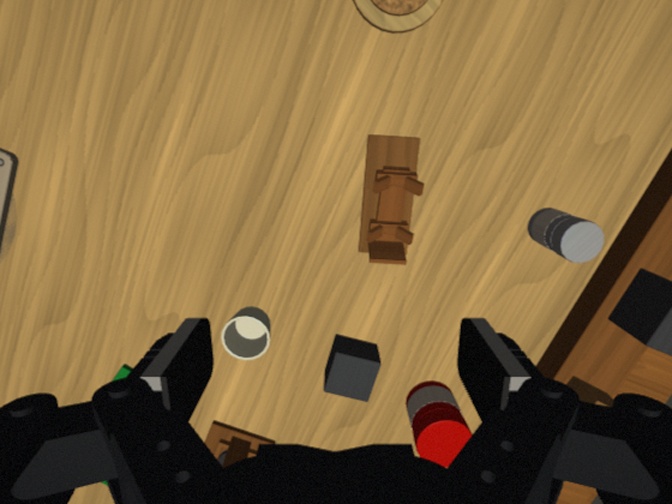

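Wrist view: the cradle lies at about (325,165) in original pixels, with the stop at the bottom (323,212) and the open head and base end up at (328,115). Next I'll fit its axis.

```bash
cat > bed.py <<'E'
from h import *
def bedpts(w,box):
    P=cloud(w);x0,y0,x1,y1=box
    hsv=cv2.cvtColor(w["color"],cv2.COLOR_RGB2HSV)
    m=np.zeros((420,560),bool);m[y0:y1,x0:x1]=True
    return P,hsv,m
E
python3 - <<'E'
from bed import *
w=np.load("w1.npy",allow_pickle=True).item()
P,h,m=bedpts(w,(285,100,365,230))
print("table",h[165,290],"base",h[130,325])
lum=w["color"].sum(2).astype(int);print(lum[165,290],lum[130,325])
mm=m&(lum<310)&np.isfinite(P[...,2])
Q=P[mm];print(len(Q),Q.min(0),Q.max(0))
base=Q[(Q[:,2]<14)]
(c,s,a)=cv2.minAreaRect(base[:,:2].astype(np.float32));print("base",c,s,a)
# direction
for yaw in [a,]:
  d=np.array([np.cos(np.radians(a)),np.sin(np.radians(a))])
  if s[0]<s[1]: d=np.array([-d[1],d[0]])
  if d[1]<0:d=-d
  n=np.array([-d[1],d[0]]);print("yaw",np.degrees(np.arctan2(d[1],d[0])))
  L=(Q[:,:2]-c)@d;W=(Q[:,:2]-c)@n
  for l in range(-90,90,6):
    k=(L>=l)&(L<l+6)&(Q[:,2]>14)
    if k.any(): print(l,k.sum(),"z",np.round(np.percentile(Q[k,2],[5,50,98])),"w all",np.round([W[k].min(),W[k].max()]),"w top",np.round([W[k&(Q[:,2]>Q[k,2].max()-8)].min(),W[k&(Q[:,2]>Q[k,2].max()-8)].max()],1))
E
```

```text
table [ 19 131 187] base [ 15 168 112]
431 226
4493 [491.66463927 153.80683174  -3.63291377] [604.87056789 313.84692003  80.40141248]
base (553.3339233398438, 230.7996826171875) (77.33887481689453, 160.48687744140625) 18.839447021484375
yaw 108.83944702148438
-72 5 z [56. 57. 58.] w all [ 6. 27.] w top [ 5.5 27. ]
-66 145 z [54. 58. 60.] w all [-15.  28.] w top [-14.5  27.7]
-60 214 z [38. 46. 55.] w all [-15.  29.] w top [-15.3  28.5]
-54 187 z [22. 29. 38.] w all [-16.  28.] w top [-15.7  28. ]
-48 58 z [21. 22. 53.] w all [-17.  32.] w top [-17.   31.7]
-42 111 z [24. 47. 54.] w all [-21.  34.] w top [-21.4  33.7]
-36 147 z [34. 47. 56.] w all [-20.  34.] w top [-20.5  34.1]
-30 177 z [36. 43. 56.] w all [-21.  33.] w top [-20.9  33. ]
-24 148 z [29. 33. 39.] w all [-16.  29.] w top [-16.   29.4]
-18 79 z [30. 33. 36.] w all [-8. 22.] w top [-8. 21.]
-12 82 z [34. 35. 37.] w all [-8. 22.] w top [-8.3 21.8]
-6 86 z [36. 38. 40.] w all [-8. 22.] w top [-8.3 21.9]
0 87 z [38. 40. 42.] w all [-8. 22.] w top [-7.9 21.9]
6 87 z [41. 42. 44.] w all [-8. 22.] w top [-8.3 21.8]
12 86 z [42. 44. 46.] w all [-8. 22.] w top [-7.8 21.8]
18 131 z [45. 66. 77.] w all [-21.  34.] w top [-20.6  33.9]
24 174 z [55. 69. 79.] w all [-21.  34.] w top [-20.7  34.2]
30 192 z [58. 69. 79.] w all [-20.  34.] w top [-19.8  33.8]
36 180 z [53. 59. 67.] w all [-16.  30.] w top [-14.   29.1]
42 91 z [46. 51. 55.] w all [-14.  28.] w top [-14.1  28.3]
```

Run:
```python
from bed import *
w=np.load("w1.npy",allow_pickle=True).item()
P,h,m=bedpts(w,(285,100,365,230))
Q=P[m&(w["color"].sum(2).astype(int)<310)&np.isfinite(P[...,2])]
c=np.array([553.33,230.8]);y=np.radians(108.84);d=np.array([np.cos(y),np.sin(y)]);n=np.array([-d[1],d[0]])
def res(yaw,wc):
    pass
L=(Q[:,:2]-c)@d;W=(Q[:,:2]-c)@n-6.7
# into slope coords with provisional origin L0=-58
s,co=np.sin(np.radians(20)),np.cos(np.radians(20))
dx=L+58;dz=Q[:,2]-56
X=dx*co+dz*s;Z=-dx*s+dz*co
arm=(abs(W)>18)&(Z>-16)&(Z<0)
print("arm X lo",np.percentile(X[arm&(X<50)&(X>10)],[3,50,97]),"hi",np.percentile(X[arm&(X>60)],[3,50,97]),"Z",np.percentile(Z[arm],[50,97]))
sp=(abs(W)<6)&(X>36)&(X<76);print("spine Z",np.polyfit(X[sp],Z[sp],1))
for k in((X>36)&(X<50),(X>62)&(X<76)): 
    q=k&(Z>-30);print("spine W mid",(np.percentile(W[q],1)+np.percentile(W[q],99))/2)
st=(X<8)&(Z>-25);print("stop face X",np.histogram(X[st],bins=np.arange(-14,9,2)))
O=c+6.7*n-58*d;print("origin",O,"yaw 108.84")
```

```text
arm X lo [13.45536717 21.06918463 26.77276705] hi [79.26576725 86.99644116 92.84367337] Z [-10.31268976  -3.30429766]
spine Z [ 5.85737580e-03 -3.62521514e+01]Traceback (most recent call last):
  File "<stdin>", line 17, in <module>
    return _quantile_unchecked(
        a, q, axis, out, overwrite_input, method, keepdims, weights)
    return _ureduce(a,
                    func=_quantile_ureduce_func,
    ...<5 lines>...
                    overwrite_input=overwrite_input,
                    method=method)
    r = func(a, **kwargs)
    result = _quantile(arr,
                       quantiles=q,
    ...<2 lines>...
                       out=out,
                       weights=wgt)
    slices_having_nans = np.isnan(arr[-1, ...])
                                  ~~~^^^^^^^^^
IndexError: index -1 is out of bounds for axis 0 with size 0
```

```bash
python3 -m crank '[[[-1,-0.3,0,0,0,0.6],[-1,-0.3,0,0,0,0.6],[-1,-0.2,0,0,0,0.6],[-1,-0.2,0,0,0,0.6],[-1,-0.1,0,0,0,0.6],[-1,-0.1,0,0,0,0.6],[-1,0,0,0,0,0.4],[-1,0,0,0,0,0],[-1,0,0,0,0,0],[-1,0,0,0,0,0],[-1,0,0,0,0,0],[-1,0,0,0,0,0]]]'; python3 -c "
from h import *
print(togo([490,-190,390],down(90)),ctrl.read_state()['qpos'])"
```

```text
clock: 3.5
eef_pos: [480.6, -122.6, 380.0]
tool_rot: [-3.138, -0.029, 1.587]
force: [0.2, -0.0, 0.7]
width: 85.8
(array([-2.24,  0.27, -0.4 ]), array([-0.04, -0.28,  0.15])) [-0.23522781  0.30208667  0.60857489  1.71008829 -0.2108527   1.20299397
  0.44716177]
```

```bash
python3 -m crank '[[[-1,0.1,-0.1,0,0,0],[-1,0.1,-0.1,0,0,0],[-0.3,0.1,0,0,0,0.1],[0,0,0,0,0,0]]]'
python3 - <<'E'
from h import *
w=ctrl.get_image("wrist");save(w,"w2.png",(130,80,450,320),2.5);np.save("w2.npy",w,allow_pickle=True)
for q in("dock","flask_mid","button_a"): print(q,[(round(r["conf"],2),np.round(r["extent"])) for r in ctrl.search_frame(q,w)[:3]])
P=cloud(w).reshape(-1,3);c=w["color"].reshape(-1,3).astype(int)
def rect(m,t): 
    q=P[m][:,:2].astype(np.float32);print(t,len(q),cv2.minAreaRect(q),np.percentile(P[m],[2,98],axis=0).round())
near=(abs(P[:,0]-495)<60)&(abs(P[:,1]+215)<65)
brown=(c[:,0]-c[:,2]>25)
rect(near&(P[:,2]>92)&(P[:,2]<104)&brown,"frame")
rect(near&(P[:,2]>4)&(P[:,2]<14)&brown,"base")
rect(near&(P[:,2]>155),"cap")
rect(near&(P[:,2]>125)&(P[:,2]<150)&(c.sum(1)<180),"buttons")
E
```

```text
clock: 3.83
eef_pos: [491.4, -193.9, 384.0]
tool_rot: [-3.138, -0.03, 1.578]
force: [0.1, 1.1, -0.1]
width: 85.5
dock [(0.74, array([167., 164.,  96.,  86.])), (0.69, array([283., 187.,  65.,  77.]))]
flask_mid [(0.88, array([282., 199.,  50.,  51.])), (0.76, array([373., 205.,  63.,  56.])), (0.52, array([302., 203.,  11.,  24.]))]
button_a [(0.73, array([301., 201.,  12.,  23.])), (0.59, array([357., 210.,  25.,  29.])), (0.58, array([265., 199.,  12.,  31.]))]
frame 1808 ((495.408447265625, -222.3677978515625), (84.1786880493164, 71.73942565917969), 89.78807067871094) [[ 460. -264.   95.]
 [ 530. -181.   99.]]
base 1180 ((495.0243225097656, -221.97332763671875), (100.40460968017578, 98.9696044921875), 0.3031880259513855) [[ 446. -267.    7.]
 [ 544. -173.   11.]]
cap 37960 ((494.9851379394531, -208.1898193359375), (64.78411865234375, 120.00487518310547), 89.91519165039062) [[ 437. -211.  160.]
 [ 554. -178.  477.]]
buttons 441 ((495.9921875, -219.384765625), (28.021209716796875, 55.02833557128906), 87.20214080810547) [[ 469. -233.  126.]
 [ 523. -206.  147.]]
```

View pics/w2.png

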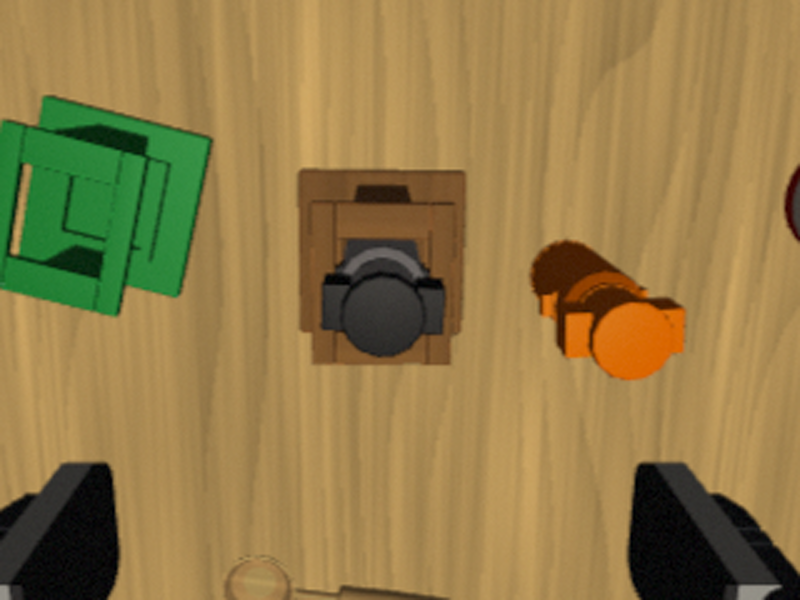

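The dock is at (495,−222) and the flask axis at about (496,−221); the buttons are 55 mm across along x with a yaw of about −2°. The orange one (wrist 373,205) is separate and stays clear. Next I tilt the hand 35° about the jaw axis, with the body leaning to −y, so the later 70° tip is shared.

```bash
python3 -m crank '[[[-0.2,0,0,0,1,0],[-0.2,0,0,0,1,0.1],[-0.2,0,0,0,1,0.1],[-0.2,0,0,0,1,0],[-0.2,0,0,0,1,0],[-0.2,0,0,0,0.9,0],[0,0,0,0,0,0]]]'; python3 -c "
from h import *
print(ctrl.read_state()['qpos'].round(2))
for b in (80,-4): 
  R=down(88,35); print(togo(np.array([496,-221,134])-(b-19)*R.as_matrix()[:,2],R))"
```

```text
clock: 4.62
eef_pos: [498.8, -203.4, 375.6]
tool_rot: [3.14, -0.69, 1.602]
force: [-1.4, 0.2, 0.2]
width: 85.8
[ 0.4   0.63  0.46  1.41 -0.68  1.74  0.97]
(array([-5.41, -0.19,  3.82]), array([-0.37, -0.75,  0.5 ]))
(array([-5.64, -0.09,  6.61]), array([-0.37, -0.75,  0.5 ]))
```

```bash
python3 -m crank '[[[-1,0,0.5,-0.2,-0.4,0.3],[-1,0,0.5,-0.2,-0.4,0.2],[-1,0,0.5,0,0,0],[-1,0,0.5,0,0,0],[-1,0,0.5,0,0,0],[-0.3,-0.1,0.5,0,0,0],[0,0,0,0,0,0]]]'; python3 -c "
from h import *
print(ctrl.read_state()['qpos'].round(2))
for b in (80,-4): 
  R=down(88,35); print(togo(np.array([496,-221,134])-(b-19)*R.as_matrix()[:,2],R))"
```

```text
clock: 5.2
eef_pos: [502.4, -269.4, 207.0]
tool_rot: [3.128, -0.597, 1.561]
force: [-0.1, 1.2, -0.6]
width: 85.5
[ 0.47  0.81  0.46  1.51 -0.71  1.45  1.15]
(array([-0.06, -0.27,  0.88]), array([-0.01,  0.13,  0.2 ]))
(array([-0.03, -0.27,  3.68]), array([-0.01,  0.13,  0.2 ]))
```

```bash
python3 -m crank '[[[0,-0.15,0.6,0,0.1,0.2],[0,-0.1,0.7,0,0,0],[0,0,0.7,0,0,0],[0,0,0.7,0,0,0],[0,0,0.6,0,0,0],[0,0,0.3,0,0,0],[0,0,0,0,0,0]]]'
python3 - <<'E'
from h import *
R=down(88,35); print(togo(np.array([496,-221,134])+23*R.as_matrix()[:,2],R))
w=ctrl.get_image("wrist");save(w,"w3.png",None,1.2)
E
```

```text
clock: 5.78
eef_pos: [506.1, -194.4, 125.6]
tool_rot: [3.127, -0.602, 1.564]
force: [0.9, -0.2, -0.2]
width: 85.6
(array([-0.57, -0.32,  0.03]), array([-0.01,  0.08,  0.22]))
```

View pics/w3.png

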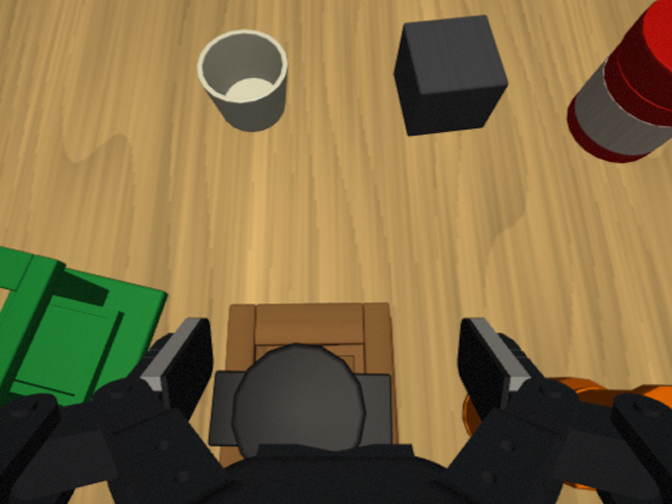

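The wrist view shows the fingers straddling the flask but about 10 mm too far to +x (flask at px 301, finger centre 335). I'll shift to correct that.

```bash
python3 -m crank '[[[-0.3,-0.25,0,0,0,0.2],[-0.3,-0.15,0,0,0,0.2],[0,0,0,0,0,0],[0,0,0,0,0,0]]]'
python3 - <<'E'
from h import *
R=down(88,35); print(togo(np.array([496,-221,134])+23*R.as_matrix()[:,2],R))
w=ctrl.get_image("wrist");P=cloud(w)
c=w["color"].astype(int);m=(c.sum(2)<200)&(P[...,2]>150)&(P[...,2]<175)&(abs(P[...,0]-496)<60)&(abs(P[...,1]+221)<40)
print(m.sum(),np.percentile(P[m],[1,50,99],axis=0).round(1))
m=(c.sum(2)<200)&(P[...,2]>115)&(P[...,2]<150)&(abs(P[...,0]-496)<35)&(abs(P[...,1]+221)<40)
print(m.sum(),np.percentile(P[m],[1,50,99],axis=0).round(1))
E
```

```text
clock: 6.17
eef_pos: [495.1, -214.1, 118.9]
tool_rot: [-3.133, -0.595, 1.513]
force: [0.4, 0.1, 0.4]
width: 85.5
(array([0.11, 0.04, 0.22]), array([ 0.05,  0.15, -0.18]))
13779 [[ 436.8 -259.8  150.8]
 [ 495.9 -231.3  159.8]
 [ 555.3 -206.5  174.9]]
2451 [[ 468.5 -234.3  143.7]
 [ 476.7 -223.5  145.4]
 [ 523.6 -211.9  146.8]]
```

```bash
python3 -m crank '[[[0.1,0,0.25,0,0.1,0],[0,0,0,0,0,0]]]' ; python3 -m crank '[[[0,0,0,0,0,0],[0,0,0,0,0,0],[0,0,0,0,0,0],[0,0,0,0,0,0],[0,0,0,0,0,0],[0,0,0,0,0,0],[0,0,0,0,0,0],[0,0,0,0,0,0],[0,0,0,0,0,0]]]' 1; python3 -c "
from h import *
R=down(88,35); print(togo(np.array([496,-222,134])+23*R.as_matrix()[:,2],R)); print(togo(ctrl.read_state()['eef_pos']+[0,0,20],R)); print(ctrl.read_state()['force'])"
```

```text
clock: 6.38
eef_pos: [495.3, -208.7, 114.3]
tool_rot: [-3.134, -0.605, 1.511]
force: [1.0, 0.5, -0.9]
width: 85.3
clock: 7.13
eef_pos: [496.4, -208.6, 116.1]
tool_rot: [-3.138, -0.607, 1.513]
force: [0.5, -0.8, 1.1]
width: 36.0
(array([-0.02,  0.  ,  0.02]), array([ 0.09,  0.04, -0.18]))
(array([ 0.38, -0.  , -0.55]), array([ 0.09,  0.04, -0.18]))
[ 0.5291152  -0.8441652   1.06075364]
```

```bash
python3 -m crank '[[[0,0,0,0,0,0],[0,0,0,0,0,0]]]'
python3 - <<'E'
from h import *
w=ctrl.get_image("wrist");save(w,"w4.png",(100,230,440,420),2.2)
print(ctrl.search_frame("button_a",ctrl.get_image("scene"))[:2])
E
```

```text
clock: 7.3
eef_pos: [496.4, -208.6, 116.1]
tool_rot: [-3.138, -0.607, 1.513]
force: [-0.5, -0.0, 0.4]
width: 35.8
[{'extent': [199.9, 193.4, 9.9, 21.1], 'conf': 0.67}]
```

View pics/w4.png

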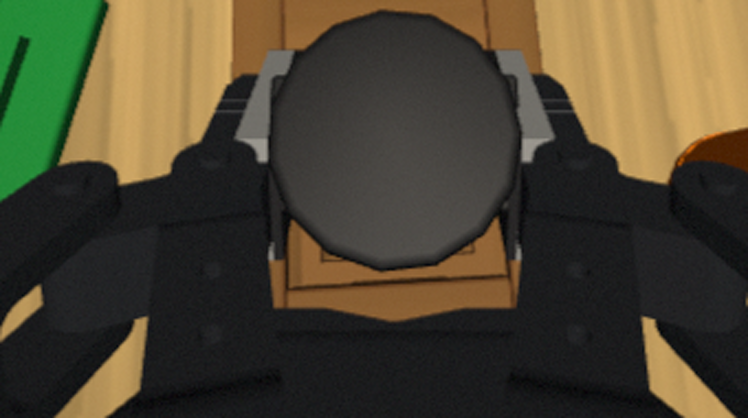

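The pads are on both buttons and symmetric about the cap. The width reads 36 mm where 42 was expected, so I'll lift gently and watch the force.

```bash
python3 -m crank '[[[0.1,0,-0.14,0,0,0],[0,0,0,0,0,0]]]';python3 -m crank '[[[0.1,0,-0.14,0,0,0],[0,0,0,0,0,0]]]'
```

```text
clock: 7.62
eef_pos: [496.1, -208.5, 120.8]
tool_rot: [-3.136, -0.606, 1.512]
force: [-0.4, -0.1, -1.5]
width: 35.9
clock: 7.78
eef_pos: [495.8, -208.3, 125.9]
tool_rot: [-3.135, -0.606, 1.512]
force: [0.1, 0.2, -1.9]
width: 35.5
```

It's free: 10 mm up with only the flask's weight (−1.9 N) on the wrist. I'll continue straight up.

```bash
python3 -m crank '[[[0.2,0,-0.28,0,0,0],[0.2,0,-0.28,0,0,0],[0.2,0,-0.28,0,0,0],[0.2,0,-0.28,0,0,0],[0.2,0,-0.28,0,0,0]]]';python3 -m crank '[[[0.2,0,-0.28,0,0,0],[0.2,0,-0.28,0,0,0],[0.2,0,-0.28,0,0,0],[0.2,0,-0.28,0,0,0],[0.2,0,-0.28,0,0,0]]]'
```

```text
clock: 8.2
eef_pos: [495.2, -207.1, 180.9]
tool_rot: [-3.131, -0.607, 1.51]
force: [0.4, 0.4, -1.7]
width: 35.7
clock: 8.62
eef_pos: [495.8, -206.2, 239.8]
tool_rot: [-3.134, -0.606, 1.511]
force: [0.1, 0.5, -2.3]
width: 35.9
```

```bash
cat >> h.py <<'E'
Rg=Ro.from_euler('xyz',[-3.137,-0.607,1.513]);tg=np.array([496.4,-208.6,116.1])
pin=np.array([496,-222.5,134.]); Rf=Ro.from_euler('xyz',[0,0,-3.3],degrees=True) # flask x along jaw
Rtf=Rg.inv()*Rf; ptf=Rg.inv().apply(pin-tg)
B=Ro.from_euler('z',108.84,degrees=True)*Ro.from_euler('y',-20,degrees=True); O=np.array([566.4,171.9,56.])
def place(foot,h,dy=0):
    z=B.as_matrix()[:,0]; up=B.as_matrix()[:,2]; y=B.as_matrix()[:,1]
    # flask z=bed x, flask x = -bed y or +bed y whichever: continue from tip of 70 deg
    M=np.column_stack([-y,-up,z]); M=M if np.linalg.det(M)>0 else np.column_stack([-y,up,z])
    R=Ro.from_matrix(M)*Rtf.inv(); p=O+B.apply([foot+124,dy,h])-R.apply(ptf); return p,R
E
python3 -m crank '[[[0.5,0,-0.75,0,0,0],[0.5,0,-0.75,0,0,0],[0.5,0,-0.75,0,0,0],[0.5,0,-0.75,0,0,0]]]'
python3 -c "
from h import *
p,R=place(4,120);print(p,R.as_euler('xyz'),togo(p,R),ctrl.read_state()['qpos'].round(2)); print(place(4,0)[0])"
```

```text
clock: 8.95
eef_pos: [494.4, -206.4, 351.5]
tool_rot: [-3.123, -0.61, 1.505]
force: [-0.1, -0.3, -1.5]
width: 36.0
[544.32911171 235.34358847 193.35782659] [-3.13723059  0.61473046  1.89941481] (array([ 9.12,  0.93, 12.78]), array([ -0.13, -11.58,  -3.88])) [ 0.36  0.6   0.5   1.5  -0.67  1.62  0.94]
[531.07542747 274.187119    80.59471209]
```

```bash
python3 -m crank '[[[0.8,0,0.5,0,-0.9,-0.3],[0.8,0,0.5,0,-0.9,-0.3],[0.85,0,0.4,0,-0.9,-0.3],[0.9,0,0.3,0,-0.9,-0.3],[0.95,0,0.2,0,-0.9,-0.3],[1,0.1,0.1,0,-0.9,-0.3]]]'; python3 -c "
from h import *
p,R=place(4,120);print(togo(p,R),ctrl.read_state()['qpos'].round(2))"
```

```text
clock: 9.45
eef_pos: [495.3, -48.7, 358.2]
tool_rot: [3.086, -0.008, 1.666]
force: [1.5, 0.3, -2.1]
width: 36.0
(array([9.22, 2.21, 5.7 ]), array([-0.13, -5.86, -2.31])) [-0.4   0.28  0.6   1.8  -0.21  1.07  0.37]
```

```bash
python3 -m crank '[[[1,0.2,0,0,-0.9,-0.4],[1,0.2,0,0,-0.9,-0.4],[1,0.2,0,0,-0.9,-0.4],[1,0.2,-0.1,0,-0.9,-0.4],[1,0.2,-0.2,0,-0.9,-0.3],[1,0.2,-0.3,0,-0.9,-0.2]]]'; python3 -c "
from h import *
p,R=place(4,120);print(togo(p,R),ctrl.read_state()['qpos'].round(2))"
```

```text
clock: 9.95
eef_pos: [494.8, 144.8, 344.2]
tool_rot: [3.115, 0.582, 1.865]
force: [0.9, -0.2, -2.6]
width: 36.1
(array([4.78, 2.38, 2.94]), array([ 0.11, -0.31, -0.27])) [-1.12  0.47  0.63  1.77  0.33  1.12 -0.39]
```

```bash
python3 -m crank '[[[0.9,0.5,0.5,0.1,-0.2,-0.2],[0.9,0.5,0.5,0,-0.15,-0.1],[0.9,0.5,0.5,0,0,0],[0.9,0.4,0.5,0,0,0],[0.8,0.4,0.5,0,0,0],[0.3,0.1,0.3,0,0,0],[0,0,0,0,0,0]]]'
python3 - <<'E'
from h import *
p,R=place(4,120);print(togo(p,R),ctrl.read_state()['qpos'].round(2))
a=ctrl.get_image("scene");save(a,"s5.png",(290,160,450,290),5)
E
```

```text
clock: 10.53
eef_pos: [532.6, 263.6, 182.6]
tool_rot: [-3.131, 0.609, 1.936]
force: [-0.6, -0.7, -2.6]
width: 35.6
(array([-1.04,  0.03,  0.29]), array([ 0.15, -0.05,  0.29])) [-1.11  0.82  0.53  1.63  0.23  1.   -0.48]
```

View pics/s5.png

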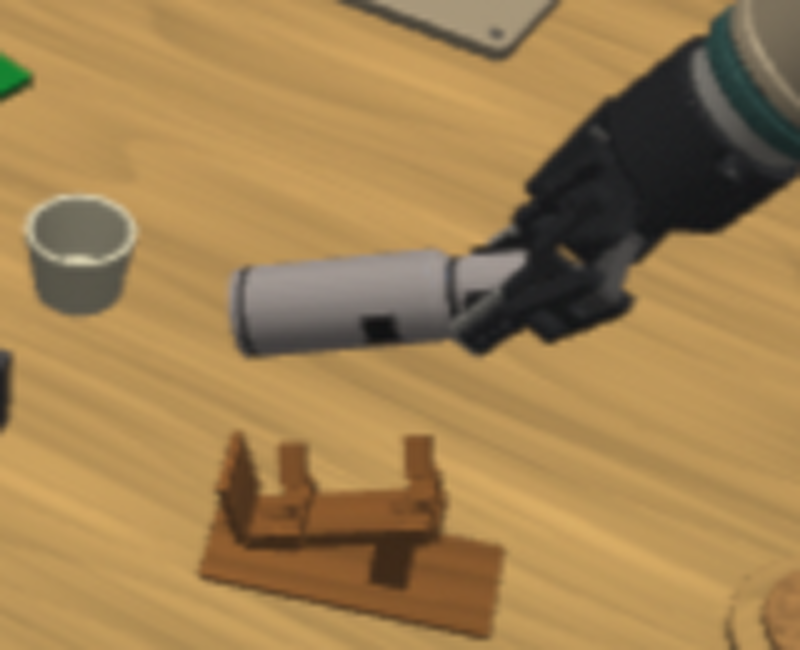

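Flask held, foot towards the stop, axis roughly parallel to the cradle. I'll check for grip slip by fitting a cylinder to the body.

```bash
cat > fit.py <<'E'
from h import *
from scipy.optimize import least_squares
def fit(R,p,pick=60):
    """R,p: predicted flask rotation and foot point; fit 44 mm body in scene+top; returns offsets in flask frame"""
    Q=[]
    for n in("scene","top"):
        im=ctrl.get_image(n);P=cloud(im).reshape(-1,3);L=R.inv().apply(P-p)
        c=im["color"].reshape(-1,3).astype(int)
        ok=(L[:,2]>-15)&(L[:,2]<110)&(np.hypot(L[:,0],L[:,1])<34)&(abs(c[:,0]-c[:,2])<25)&(c.sum(1)>150)
        print(n,ok.sum());Q.append(L[ok])
    Q=np.concatenate(Q);b=Q[(Q[:,2]>8)&(Q[:,2]<92)]
    f=lambda q:np.hypot(b[:,0]-q[0]-q[2]*b[:,2],b[:,1]-q[1]-q[3]*b[:,2])-22
    q=least_squares(f,[0,0,0,0],loss="soft_l1").x
    print("axis at foot",q[:2].round(1),"tilt deg",np.degrees(q[2:]).round(1),"end z",np.percentile(Q[:,2],[0.5,1,2]).round(1),"rms",np.std(f(q)).round(2))
    return q
E
python3 - <<'E'
from fit import *
s=ctrl.read_state();T=Ro.from_euler('xyz',s["tool_rot"]);R=T*Rtf;p=s["eef_pos"]+T.apply(ptf)-R.apply([0,0,124])
print("pred foot in bed",B.inv().apply(p-O).round(1),"pred axis vs bed",np.degrees((B.inv()*R).apply([0,0,1])).round(1))
fit(R,p)
E
```

```text
pred foot in bed [ 29.1  -1.5 100. ] pred axis vs bed [57.3  1.7  0.3]
scene 747
top 685
axis at foot [-1.2 -0.1] tilt deg [0.3 0.8] end z [3.1 3.7 4.8] rms 1.98
```

```bash
python3 -m crank '[[[-0.5,0,0.15,0.1,0,0.25],[-0.4,0,0.1,0,0,0.1],[0,0,0,0,0,0]]]'; python3 -c "
from h import *
for h in (120,40,0): print(togo(*place(4,h)))"
```

```text
clock: 10.93
eef_pos: [545.1, 232.0, 202.5]
tool_rot: [3.122, 0.609, 1.874]
force: [0.9, -0.2, -1.3]
width: 36.2
(array([0.27, 0.01, 0.19]), array([ 0.08, -0.06, -0.2 ]))
(array([ 2.45, -0.05,  1.72]), array([ 0.08, -0.06, -0.2 ]))
(array([ 3.54, -0.07,  2.49]), array([ 0.08, -0.06, -0.2 ]))
```

```bash
python3 -m crank '[[[0.5,0,0.35,0.05,-0.05,-0.15],[0.5,0,0.35,0,0,0],[0.5,0,0.35,0,0,0],[0.5,0,0.35,0,0,0],[0.4,0,0.3,0,0,0],[0,0,0,0,0,0]]]'
python3 - <<'E'
from fit import *
for h in (40,20,0): print(togo(*place(4,h)))
s=ctrl.read_state();T=Ro.from_euler('xyz',s["tool_rot"]);R=T*Rtf;p=s["eef_pos"]+T.apply(ptf)-R.apply([0,0,124])
print("pred foot in bed",B.inv().apply(p-O).round(1),"pred axis vs bed",np.degrees((B.inv()*R).apply([0,0,1])).round(1))
E
```

```text
clock: 11.43
eef_pos: [536.3, 261.6, 113.8]
tool_rot: [3.134, 0.608, 1.886]
force: [-0.1, 0.3, -2.2]
width: 35.9
(array([-0.09, -0.03, -0.12]), array([ 0.04, -0.06, -0.11]))
(array([ 0.46, -0.03,  0.26]), array([ 0.04, -0.06, -0.11]))
(array([ 1.  , -0.04,  0.65]), array([ 0.04, -0.06, -0.11]))
pred foot in bed [ 2.5 -0.4 35.1] pred axis vs bed [57.3 -0.2  0.4]
```

```bash
python3 -c "
from h import *
for h in (15,6,0): print(togo(*place(7,h)))"
```

```text
(array([ 0.65, -0.04,  0.28]), array([ 0.04, -0.06, -0.11]))
(array([ 0.9 , -0.04,  0.45]), array([ 0.04, -0.06, -0.11]))
(array([ 1.06, -0.04,  0.57]), array([ 0.04, -0.06, -0.11]))
```

```bash
python3 -m crank '[[[0.25,0,0.05,0,-0.05,-0.1],[0.2,0,0.12,0,0,0],[0.2,0,0.12,0,0,0],[0,0,0,0,0,0]]]'
python3 - <<'E'
from fit import *
for h in (0,-2): print(togo(*place(6,h)))
s=ctrl.read_state();T=Ro.from_euler('xyz',s["tool_rot"]);R=T*Rtf;p=s["eef_pos"]+T.apply(ptf)-R.apply([0,0,124])
print("pred foot in bed",B.inv().apply(p-O).round(1),"pred axis vs bed",np.degrees((B.inv()*R).apply([0,0,1])).round(1),s["force"])
fit(R,p)
E
```

```text
clock: 11.77
eef_pos: [531.5, 273.8, 91.9]
tool_rot: [-3.138, 0.615, 1.904]
force: [-0.0, 0.8, -2.7]
width: 35.7
(array([ 0.27, -0.01,  0.24]), array([0.03, 0.  , 0.03]))
(array([ 0.32, -0.01,  0.28]), array([0.03, 0.  , 0.03]))
pred foot in bed [ 7.4 -0.8 10.8] pred axis vs bed [57.3  0.3 -0. ] [-1.39615414e-03  7.83988069e-01 -2.67674672e+00]
scene 689
top 598
axis at foot [-1.3  0.6] tilt deg [0.6 0.5] end z [2.2 3.  4.2] rms 2.09
```

Height 10.8 mm and laterally fine. I'll lower in small steps, watching for contact.

```bash
python3 -m crank '[[[0.17,0,0.13,0,0,0],[0,0,0,0,0,0]]]';python3 -m crank '[[[0.09,0,0.08,0,0,0],[0,0,0,0,0,0]]]'
python3 - <<'E'
from h import *
print(togo(*place(5,-1)))
s=ctrl.read_state();T=Ro.from_euler('xyz',s["tool_rot"]);R=T*Rtf;p=s["eef_pos"]+T.apply(ptf)-R.apply([0,0,124])
print("pred foot in bed",B.inv().apply(p-O).round(1))
E
```

```text
clock: 12.03
eef_pos: [532.8, 274.4, 88.3]
tool_rot: [3.141, 0.615, 1.899]
force: [-0.6, 0.0, -2.8]
width: 35.9
clock: 12.2
eef_pos: [533.1, 275.0, 85.2]
tool_rot: [3.139, 0.615, 1.897]
force: [-0.4, 0.5, -2.8]
width: 36.2
(array([ 0.13, -0.07,  0.12]), array([ 0.05,  0.  , -0.02]))
pred foot in bed [ 5.7 -2.5  4.4]
```

```bash
python3 -m crank '[[[0.09,-0.05,0.09,0,0,0],[0,0,0,0,0,0]]]';python3 -m crank '[[[0.08,-0.03,0.06,0,0,0],[0,0,0,0,0,0]]]'
python3 - <<'E'
from h import *
print(togo(*place(5,-1)))
s=ctrl.read_state();T=Ro.from_euler('xyz',s["tool_rot"]);R=T*Rtf;p=s["eef_pos"]+T.apply(ptf)-R.apply([0,0,124])
print("pred foot in bed",B.inv().apply(p-O).round(1))
E
```

```text
clock: 12.37
eef_pos: [531.6, 274.0, 82.1]
tool_rot: [3.139, 0.617, 1.896]
force: [-1.4, -0.3, -2.9]
width: 36.1
clock: 12.53
eef_pos: [531.5, 273.5, 81.4]
tool_rot: [3.137, 0.62, 1.894]
force: [-1.3, -0.1, -1.2]
width: 35.8
(array([ 0.08, -0.01, -0.  ]), array([ 0.06,  0.05, -0.04]))
pred foot in bed [ 3.6 -0.4  1.6]
```

```bash
python3 -m crank '[[[0.1,0,0.06,0,0,0],[0,0,0,0,0,0]]]'; python3 -m crank '[[[0.08,0,0.06,0,0,0],[0,0,0,0,0,0]]]'
python3 - <<'E'
from fit import *
print(togo(*place(5,-1)))
s=ctrl.read_state();T=Ro.from_euler('xyz',s["tool_rot"]);R=T*Rtf;p=s["eef_pos"]+T.apply(ptf)-R.apply([0,0,124])
print("pred foot in bed",B.inv().apply(p-O).round(1));fit(R,p)
E
```

```text
clock: 12.7
eef_pos: [531.6, 273.5, 81.0]
tool_rot: [3.137, 0.624, 1.892]
force: [-0.2, -0.5, -2.0]
width: 36.1
clock: 12.87
eef_pos: [531.7, 273.3, 80.7]
tool_rot: [3.136, 0.627, 1.891]
force: [-1.1, -0.3, 0.8]
width: 36.1
(array([ 0.08, -0.01, -0.03]), array([ 0.05,  0.12, -0.07]))
pred foot in bed [ 3.2 -0.2  1.8]
scene 677
top 576
axis at foot [-1.6  0. ] tilt deg [0.6 1. ] end z [2.7 3.5 4.6] rms 2.12
```

Contact: motion has stopped and the wrist load is going (−2.9 → +0.8 N). Pose is good, so I'll let go in stages.

```bash
python3 -m crank '[[[0,0,0,0,0,0],[0,0,0,0,0,0],[0,0,0,0,0,0]]]' -0.1; python3 -m crank '[[[0,0,0,0,0,0],[0,0,0,0,0,0],[0,0,0,0,0,0],[0,0,0,0,0,0],[0,0,0,0,0,0],[0,0,0,0,0,0]]]' -1
python3 - <<'E'
from h import *
w=ctrl.get_image("wrist");a=ctrl.get_image("scene")
save(a,"s6.png",(310,210,430,290),5);save(w,"w6.png",(100,200,460,420),1.667)
x=cv2.imread("pics/s6.png");y=cv2.imread("pics/w6.png");W=600;y=cv2.resize(y,(600,int(y.shape[0]*600/y.shape[1])));o=np.vstack([x,y]);f=590/o.shape[0];cv2.imwrite("pics/sw6.png",cv2.resize(o,None,fx=f,fy=f))
E
```

```text
clock: 13.22
eef_pos: [532.2, 273.4, 79.8]
tool_rot: [3.135, 0.627, 1.891]
force: [-0.6, 0.1, 3.1]
width: 47.1
clock: 13.72
eef_pos: [532.2, 274.6, 78.1]
tool_rot: [3.135, 0.624, 1.892]
force: [0.1, -0.2, -0.1]
width: 85.5
```

View pics/sw6.png

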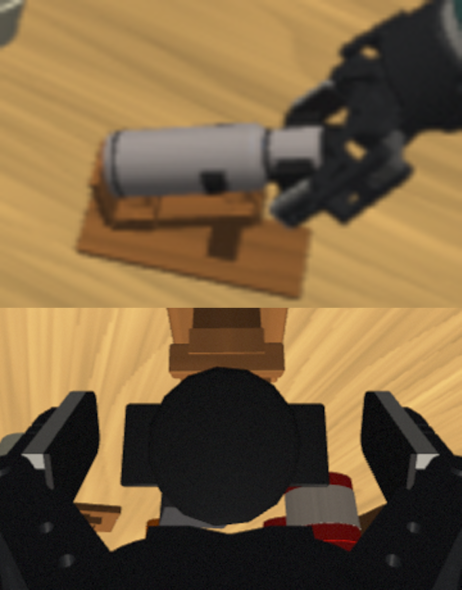

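The flask lies in the saddles against the stop, both buttons are sprung out and the fingers are open and clear. I'll back out along the tool axis.

```bash
python3 -m crank '[[[0,0,-0.5,0,0,0],[0,0,-0.7,0,0,0],[0,0,-1,0,0,0],[0,0,-1,0,0,0],[0,0,-1,0,0,0],[0,0,-1,0,0,0],[0,0,0,0,0,0],[0,0,0,0,0,0]]]'
python3 - <<'E'
from fit import *
y=B.as_matrix()[:,1];up=B.as_matrix()[:,2]
R=Ro.from_matrix(np.column_stack([-y,up,B.as_matrix()[:,0]]))
print(np.linalg.det(R.as_matrix()))
fit(R,O)
a=ctrl.get_image("scene");save(a,"s7.png",None,1.4)
P=cloud(a).reshape(-1,3);L=B.inv().apply(P-O);k=(np.hypot(L[:,1],L[:,2])<45)&(L[:,0]>130)&(L[:,0]<175)
print("cap end x",np.percentile(L[k,0],[90,98,100]))
E
```

```text
clock: 14.48
eef_pos: [500.4, 362.4, 209.1]
tool_rot: [3.14, 0.627, 1.892]
force: [0.5, -1.0, -0.7]
width: 85.0Traceback (most recent call last):
  File "<stdin>", line 3, in <module>
  File "scipy/spatial/transform/_rotation.pyx", line 1143, in scipy.spatial.transform._rotation.Rotation.from_matrix
ValueError: Non-positive determinant (left-handed or null coordinate frame) in rotation matrix 0: [[ 0.94642405  0.11044737 -0.30345165]
 [ 0.3229265  -0.32369609  0.88934769]
 [-0.          0.93969262  0.34202014]].
```

Run:
```python
from fit import *
M=B.as_matrix();R=Ro.from_matrix(np.column_stack([-M[:,1],-M[:,2],M[:,0]]))
fit(R,O)
a=ctrl.get_image("scene");save(a,"s7.png",(100,100,460,370),2.2)
P=cloud(a).reshape(-1,3);L=B.inv().apply(P-O);k=(np.hypot(L[:,1],L[:,2])<24)&(L[:,0]>120)&(L[:,0]<180)
print("cap end x",np.percentile(L[k,0],[90,98,100]))
```

```text
scene 653
top 567
axis at foot [-0.7  0.8] tilt deg [0.2 0.1] end z [1.8 7.5 9.1] rms 2.13
cap end x [155.88283195 156.33693154 157.17308979]
```

View pics/s7.png

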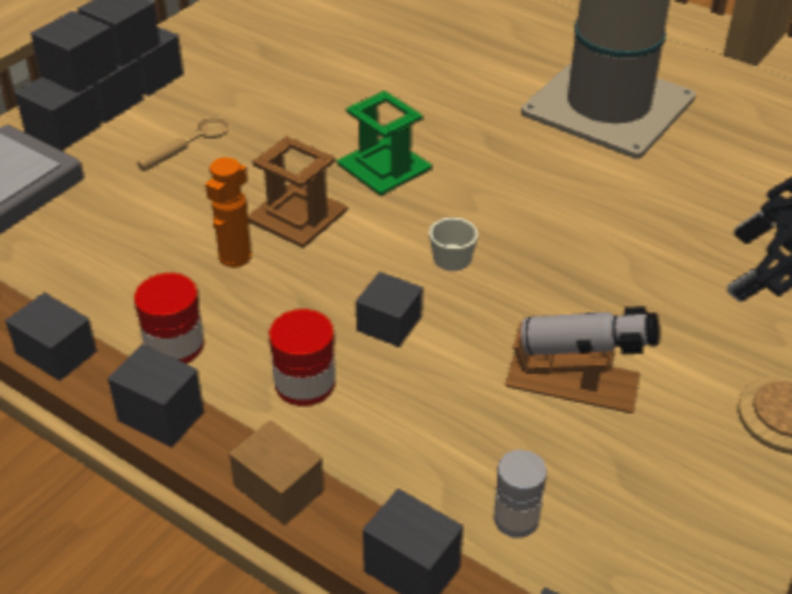

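```bash
python3 -c "
from cell import ctrl
print(ctrl.finish_job())"
```

```text
the job is handed in; nothing more can be done
None
```

The flask is lying in the cradle with its foot at the stop end and its cap at the upper end. I handed the job in at about 15 s of the 45 s allowed; it reports no verdict.

I pinched both buttons with the hand tilted 35°. The flask came straight up with about 2 N on the wrist, roughly its own weight, so the catches had released. I tipped it 70°, lowered it until the saddles took the weight, let go in two stages and backed clear.

**Last checks:**

| Check | Measured | Limit |
|---|---|---|
| Axis off the cradle's axis (fitted at the foot) | about 1 mm | 7 mm sideways, 6 mm in height |
| Axis angle | about 0.2° | about 5° |
| Foot from the stop | about 6 mm, from the cap end | 12 mm |

The last pictures show both buttons out, the gripper clear and the other goods apparently where they were. I did not measure the goods' positions or the flask's speed.

**Readings that disagreed:**
- **Grip width:** it read 36 mm, against 42 mm for fully pressed buttons. I took this as an offset in the reading because the lift was free.
- **Foot position:** the hand pose predicted about 3 mm from the stop before release, while the cap end gave about 6 mm afterwards. Both are within the limit.

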